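Pack the sampling caddy

TASK

Pack the sampling caddy: stand the vial, the larger (orange, conical) stopper, the reagent bottle and the small beaker each upright on the floor of the caddy pocket made for its size - the smallest pocket for the vial, the next for the stopper, the next for the bottle, the largest for the beaker. Leave the flat orange screw cap and the small black stopper standing where they are, and never let any of the four things fall over.

Things in the scene. Friction and masses are not known exactly. Their poses are not given: they have to be found in the camera images.
- vial_center (a point): Sample vial to pack: slim white-labelled cylinder 23 mm in diameter, 48 mm tall, black ribbed screw cap (21 mm) as its top 11 mm. Stands upright. Round, so any grasp direction about the vertical serves. The point is its centre, half-way up; z axis up.
- stopper_center (a point): Conical rubber stopper to pack, the larger of two: orange, 32 mm across its upper end, 28 mm tall, wide end up; it grips like a plain cylinder 32 mm wide. Grip only its upper 12 mm (fingertips about 16 mm above its underside), so that the fingers clear the pocket's wall. Round: any grasp direction. The point is its centre, half-way up; z up.
- bottle_center (a point): Reagent bottle to pack: clear glass body 42 mm in diameter, 80 mm tall with its blue cap; the body up to about 50 mm above its underside is the place to grip; 0.18 kg nominal. Round, so any grasp direction about the vertical serves. The point is its centre, half-way up; z axis up.
- beaker_center (a point): Small glass beaker to pack: clear, open at the top, 52 mm across the rim (a little less at the foot), 66 mm tall. Grip it round the outside. Round, so any grasp direction about the vertical serves. The point is its centre, half-way up; z axis up.
- cap_center (a point): Look-alike, not to be packed: orange bottle screw cap, a flat disc 29 mm in diameter and only 12 mm tall, lying on the table. Round, so any grasp direction about the vertical serves. The point is its centre, half-way up; z axis up.
- black_stopper_center (a point): Look-alike, not to be packed: the smaller stopper, black rubber, 25 mm in diameter, 24 mm tall, standing on the table. Round, so any grasp direction about the vertical serves. The point is its centre, half-way up; z axis up.
- pocket_vial (a point): Pocket for the vial: the smallest of the caddy's four round pockets, 37 mm in diameter, 14 mm deep, in a white block 76 mm square. Point: centre of its floor, 10 mm above the table (mouth at 24 mm). x, y along the block's edges, z up. All four blocks form a two-by-two square, 78 mm from centre to centre, in a grey tray 166 mm square with 18 mm rim, fixed to the table; their order varies.
- pocket_stopper (a point): Pocket for the stopper: the second smallest of the caddy's four round pockets, 46 mm in diameter, 14 mm deep, in a white block 76 mm square. Point: centre of its floor, 10 mm above the table (mouth at 24 mm). x, y along the block's edges, z up. Like all four pockets it is too narrow for fingers beside the thing: grip more than 14 mm above the thing's underside.
- pocket_bottle (a point): Pocket for the bottle: the second largest of the caddy's four round pockets, 56 mm in diameter, 14 mm deep, in a white block 76 mm square. Point: centre of its floor, 10 mm above the table (mouth at 24 mm). x, y along the block's edges, z up. The neighbouring blocks' centres lie 78 mm away along its x and y; a gripper closing along its diagonal (45 degrees to x) clears the neighbours.
- pocket_beaker (a point): Pocket for the beaker: the largest of the caddy's four round pockets, 66 mm in diameter, 14 mm deep, in a white block 76 mm square. Point: centre of its floor, 10 mm above the table (mouth at 24 mm). x, y along the block's edges, z up. The white blocks look alike but for the pocket's diameter.

How it is judged (in metres and radians):
At the end, for the whole second after the job is handed in: Vial, orange stopper, bottle and beaker each stand upright (within 0.15 rad) on the floor of their own pocket (centre within 12 mm of the pocket's centre, height within 6 mm of seated), at rest and released; the orange cap and the black stopper are within 20 mm of where they started and upright (horizontal distance between vial_center and pocket_vial below 0.012 m and z of vial_center in the frame of pocket_vial between 0.018 and 0.03 m and angle between each of vial_center, stopper_center, bottle_center, beaker_center, cap_center, black_stopper_center's own z axis and vertical below 0.15 rad and linear speed of each of vial, stopper, bottle, beaker below 0.02 m/s and horizontal distance between stopper_center and pocket_stopper below 0.012 m and z of stopper_center in the frame of pocket_stopper between 0.008 and 0.02 m and horizontal distance between bottle_center and pocket_bottle below 0.012 m and z of bottle_center in the frame of pocket_bottle between 0.034 and 0.046 m and horizontal distance between beaker_center and pocket_beaker below 0.012 m and z of beaker_center in the frame of pocket_beaker between 0.027 and 0.039 m and distance of each of cap_center, black_stopper_center from where it was at the start of the episode below 0.02 m); the robot touches nothing.
It fails at once if the vial is tipped over (angle between vial_center's own z axis and vertical above 0.7 rad).
It fails at once if the stopper is tipped over (angle between stopper_center's own z axis and vertical above 0.7 rad).
It fails at once if the bottle is tipped over (angle between bottle_center's own z axis and vertical above 0.7 rad).
It fails at once if the beaker is tipped over (angle between beaker_center's own z axis and vertical above 0.7 rad).
It also fails if it takes over 128 s, if anything falls off the work surface, if the arm or the gripper's body presses on something with over 40 N, if the wrist force passes 120 N, or if a joint passes its speed limit or range.

ROBOT

A 6-joint arm with a two-finger parallel gripper is mounted at the origin on a cart in front of the work surface, level with it; the furniture and walls round the work are solid. World frame = base frame: x ahead of the robot, y to its left, z up, the work surface at z = 0. Lengths are in mm, angles in rad, forces in N, time in s.
With the tool pointing down it reaches from about 350 to 775 mm from the base axis. Payload 7.3 kg.
Tool frame: the origin (TCP) lies at the very end of the fingers, on their centre line; the grasp point (between the pads) lies 19 mm behind it; z points along the fingers, y is the line along which they close (so a half turn about z gives the same grasp; the last joint's range is limited). The gripper opens to 92 mm and grips with 3 to 60 N. Pads are 19 mm wide; open, the fingers measure 130 mm over their backs; the gripper's body (75 mm by 190 mm) begins 47 mm behind the grasp point.
Start: joints at [1.085, 0.342, 1.524, -0, 1.275, -0.146], TCP at [174.968, 495.006, 226.741] pointing down, gripper open.
Joint ranges: [-2.53, 2.53], [-0.77, 2.02], [0.04, 2.7], [-1, 4.14], [0.28, 2.66], [-3.11, 3.11]. Speed limits (rad/s): [2.57, 2.57, 3.14, 3.14, 3.14, 3.14].

INTERFACE

Orientations are given as [roll, pitch, yaw] about the fixed x, y, z axes, in that order (R = Rz(yaw) Ry(pitch) Rx(roll)).
In Python, from plant import bot gives the robot as it stands.
- The arm moves only by the tool jog_arm, never from a script. Its argument "targets" is a list of rows, each an object with "xyz": the shift along the tool's x, y, z as a fraction of full scale, a list of three; "spin": the turn about the tool's z as a fraction of full scale. In form: [{"xyz": [x, y, z], "spin": spin}, ...]. A call has exactly 10 rows; each row shifts and turns the commanded pose from where the row before left it, along the tool's axes as they then stand; what a row does not reach is not made up. Full scale, the value 1, is 80 mm for a shift and 0.1 rad for a turn. A row lasts 1/8 s, in which the tool goes at most 62.5 mm and 10.7 degrees, less where a joint would pass 70% of its speed; a pose out of reach is approached as far as the arm can. A call with a number of a shift or a turn outside -1 to 1 is refused whole. A call with a gripper value outside its range is refused whole. "gripper" is the opening in per cent of the stroke, from 0 (shut) to 100 (fully open), set as the call begins (left out, the last holds). The fingers move at their own pace and stop on an object; the grip force is fixed at half the most. Time passes only in rows, so rows that do not move let the fingers close, or fill a call up. It gives the time, the measured TCP pose, the force, the opening and the grip force at its end, in the units of the state.
- bot.get_obs(): the state, without advancing time (a new reading comes with each control period).
- bot.capture(name): name is "side" or "top"; returns the picture (480x640x3 uint8, blue, green, red); there is no depth.
- bot.get_calibration(name): a dict with "vfov" (degrees; the focal length in pixels is half the picture's height over the tangent of half this angle, whatever the lens; pixels are square), "cx", "cy" (the principal point, pixels), "k1" (the pictures are not rectified: a ray, as slopes to the right and down, at radius r is drawn at 1 + k1 r^2 times it, then the intrinsics apply), "eye" and "rotation" of the camera in the world. Camera axes: x right, y down, z forward; pixel columns grow to the right and rows downward; lengths in mm; the calibration is good to about 2 mm. A picture is of the moment at which its call begins. get_calibration takes no time and is no camera call.
- bot.close_job(): hands the job in; it is judged then, once.
The state is a dict: "time": time; "joint_positions": joint angles; "dq": joint speeds; "tau": joint torques, N m; "tool_pos": TCP position; "tcp_rot": TCP orientation; "contact_force": force on the tool from outside, world axes, zero at the start; "moment": the same for the moment, N m; "grip_width": finger opening in mm; "finger_force": force on a finger pad.
Only numpy, scipy, OpenCV 4.12 (cv2) and the standard library are available. Lean on these libraries where they do the work, as an engineer would, in place of code of your own. Each camera call takes 0.05 s, during which the arm holds its last target. There are 200 camera calls.

## Working session

There is one attempt and no reset: what is moved stays moved. The work goes in short steps, Python scripts to look and compute and a tool call to move; the robot and the scene stay as the last step left them, time stands still between calls to the robot, and variables do not carry over. Pictures are saved under pics/ and viewed, at most 14 in all, crops included, and the job is handed in when it is done.

Besides the shell and the picture viewer there is one more tool, called by a JSON object that holds its "op" and its "data". jog_arm: Moves the arm, as the interface text tells. Shift numbers are shares of 80 mm and turn numbers shares of 0.1 rad, none past 1 either way. Its arguments: {"type":"object","properties":{"targets":{"type":"array","items":{"type":"object","properties":{"xyz":{"type":"array","items":{"type":"number"}},"spin":{"type":"number"}}}},"gripper":{"type":"number"}},"required":["targets"]}

```bash
mkdir -p pics; ls
python3 - <<'E'
from plant import bot
import cv2
for n in("top","side"):
    cv2.imwrite(f"pics/{n}0.png",bot.capture(n)); print(n,bot.get_calibration(n))
print(bot.get_obs())
E
```

```text
pics
top {'vfov': 53.05017107861546, 'cx': 318.9937279566518, 'cy': 245.52693118509157, 'k1': -0.06018474166392446, 'eye': array([ 399.94726177, -162.51196426,  986.11307938]), 'rotation': array([-3.02107003,  0.01822611, -1.6004747 ])}
side {'vfov': 42.87788559141635, 'cx': 328.89407177966865, 'cy': 229.39123366448493, 'k1': 0.06072724059045196, 'eye': array([210.57067377, 487.56968192, 644.26828309]), 'rotation': array([-2.24289639, -0.02156176, -2.70474861])}
{'time': 0.1, 'joint_positions': array([ 1.08498037e+00,  3.42643291e-01,  1.52489554e+00, -1.87984015e-05,
        1.27542025e+00, -1.45979965e-01]), 'dq': array([ 0.00012097, -0.00155623, -0.00286911,  0.00043606, -0.00065734,
        0.00054139]), 'tau': array([ 4.25939315e-04, -4.32003593e+01, -2.44694102e+01,  7.17741321e-02,
        5.26349957e-02, -5.10360496e-05]), 'tool_pos': array([174.80488744, 494.66345268, 226.12859148]), 'tcp_rot': array([-3.14023815e+00, -1.80976512e-04,  2.80176202e+00]), 'contact_force': array([-0.13280156, -0.19910206,  0.26045733]), 'moment': array([-0.02679202, -0.05523251,  0.01566908]), 'finger_force': 0.0, 'grip_width': 91.72088264486281}
```

View pics/top0.png

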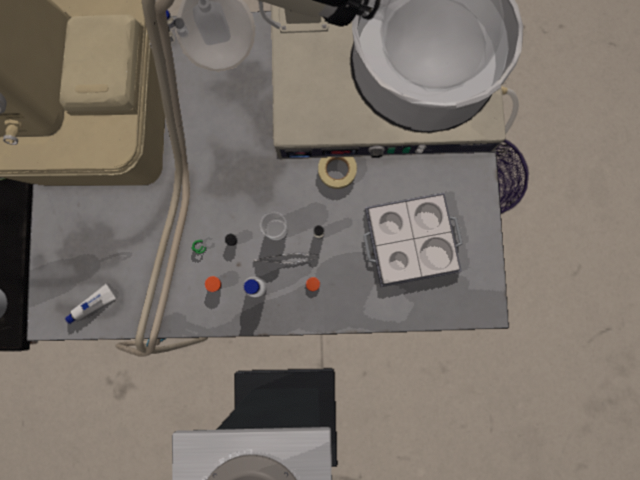

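View pics/side0.png

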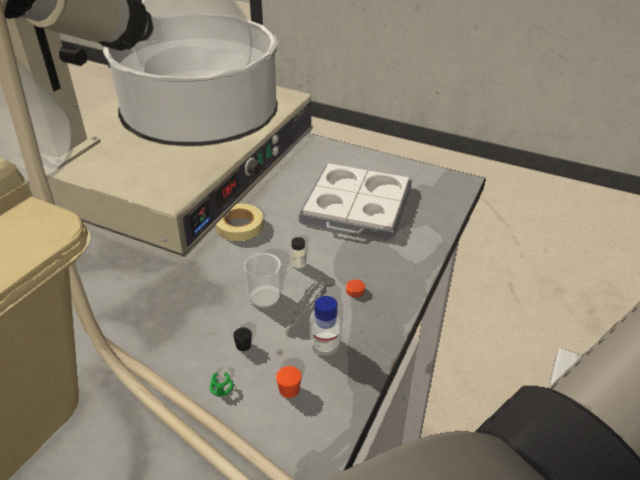

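```bash
cat > h.py <<'E'
import numpy as np, cv2
from scipy.spatial.transform import Rotation as R
from plant import bot
class Cam:
    def __init__(s,n):
        c=bot.get_calibration(n); s.f=240/np.tan(np.radians(c['vfov'])/2); s.c=np.array([c['cx'],c['cy']]); s.k=c['k1']
        s.eye=c['eye']; s.R=R.from_euler('xyz',c['rotation']).as_matrix()
    def ray(s,uv):
        d=(np.array(uv,float)-s.c)/s.f; x=d.copy()
        for _ in range(20): x=d/(1+s.k*(x@x))
        return s.R@np.array([*x,1])
    def plane(s,uv,z):
        d=s.ray(uv); return s.eye+d*(z-s.eye[2])/d[2]
    def proj(s,p):
        q=s.R.T@(np.array(p,float)-s.eye); x=q[:2]/q[2]; return s.c+s.f*x*(1+s.k*(x@x))
def mask(im,kind):
    h=cv2.cvtColor(im,cv2.COLOR_BGR2HSV); lo,hi={'orange':((4,180,120),(14,255,255)),'black':((0,0,0),(180,255,42)),
      'blue':((110,150,60),(130,255,255)),'white':((0,0,170),(180,40,255))}[kind]
    return cv2.inRange(h,lo,hi)
def blobs(im,kind,box,amin=25):
    x0,y0,x1,y1=box; n,_,st,ce=cv2.connectedComponentsWithStats(mask(im,kind)[y0:y1,x0:x1])
    return [(ce[i]+[x0,y0],st[i]) for i in range(1,n) if st[i][4]>=amin]
E
python3 - <<'E'
from h import *
np.set_printoptions(precision=1,suppress=True)
T,S=Cam('top'),Cam('side'); t,s=cv2.imread('pics/top0.png'),cv2.imread('pics/side0.png')
print('orange top',[(c,st[2:],T.plane(c,28)[:2],T.plane(c,12)[:2]) for c,st in blobs(t,'orange',(180,180,360,330))])
print('black top',[(c,st[2:],T.plane(c,24)[:2],T.plane(c,48)[:2]) for c,st in blobs(t,'black',(190,200,360,300))])
print('blue top',[(c,st[2:],T.plane(c,80)[:2]) for c,st in blobs(t,'blue',(220,260,290,310))])
print('orange side',[(c,st[2:],S.plane(c,15)[:2],S.plane(c,7)[:2]) for c,st in blobs(s,'orange',(220,200,400,420))])
print('black side',[(c,st[2:],S.plane(c,14)[:2],S.plane(c,42)[:2]) for c,st in blobs(s,'black',(220,220,340,360))])
print('blue side',[(c,st[2:],S.plane(c,72)[:2]) for c,st in blobs(s,'blue',(300,280,350,340))])
m=mask(t,'white')[180:300,350:480]; cs,_=cv2.findContours(m,cv2.RETR_EXTERNAL,cv2.CHAIN_APPROX_NONE)
c=max(cs,key=cv2.contourArea).reshape(-1,2)+[350,180]
w=np.array([T.plane(p,24)[:2] for p in c],np.float32); r=cv2.minAreaRect(w); print('caddy top',r)
a=cv2.resize(t[180:310,190:370],None,fx=4,fy=4,interpolation=cv2.INTER_CUBIC)
b=cv2.resize(t[180:300,355:475],None,fx=4.33,fy=4.33,interpolation=cv2.INTER_CUBIC)
cv2.imwrite('pics/a.png',a);cv2.imwrite('pics/b.png',b)
E
```

```text
orange top [(array([212.4, 283.7]), array([ 14,  14, 163], dtype=int32), array([446.4,  67.3]), array([447.1,  71.1])), (array([312.5, 284. ]), array([ 12,  13, 126], dtype=int32), array([ 439.9, -133.3]), array([ 440.5, -132.8]))]
black top [(array([318.5, 230.1]), array([ 8,  9, 59], dtype=int32), array([ 548.5, -148.3]), array([ 544.8, -148.7])), (array([230.7, 239.8]), array([11, 12, 96], dtype=int32), array([534.4,  30.3]), array([531.1,  25.5]))]
blue top [(array([251.2, 286.3]), array([ 14,  13, 152], dtype=int32), array([436.8, -19.1]))]
orange side [(array([354.8, 287.6]), array([ 18,  17, 228], dtype=int32), array([ 440.3, -126.9]), array([ 443.2, -134.7])), (array([288.5, 380.9]), array([ 24,  31, 582], dtype=int32), array([449.1,  64.5]), array([452.2,  59.1]))]
black side [(array([298.5, 246.3]), array([11,  5, 33], dtype=int32), array([ 558.5, -174.9]), array([ 543. , -145.5])), (array([243.4, 339.8]), array([ 16,  22, 261], dtype=int32), array([535.4,  30.8]), array([521. ,  51.1]))]
blue side [(array([325.2, 307.7]), array([ 21,  24, 394], dtype=int32), array([439.2, -19.9]))]
caddy top ((480.88800048828125, -306.7901611328125), (73.3447494506836, 72.80630493164062), 8.762582778930664)
```

View pics/a.png

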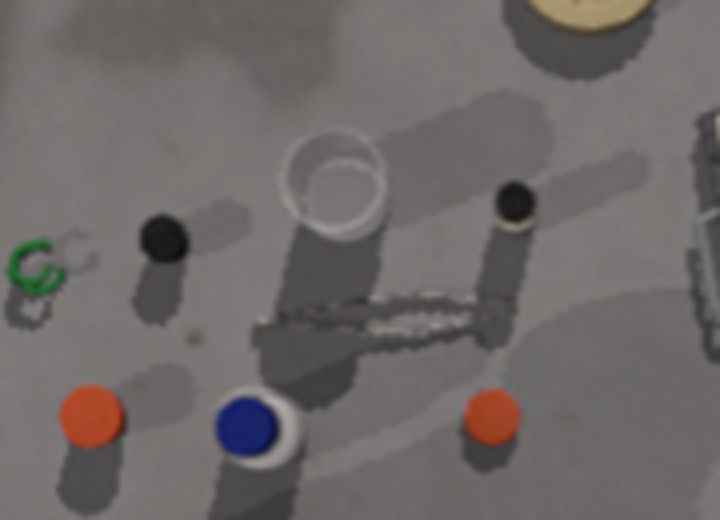

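View pics/b.png

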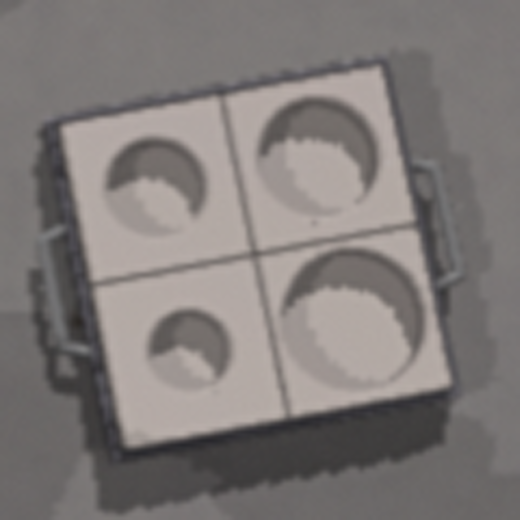

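Run:
```python
from h import *
np.set_printoptions(precision=1,suppress=True)
T,S=Cam('top'),Cam('side'); t=cv2.imread('pics/top0.png')
for p in [(163,60),(182,170),(160,260),(150,320)]:
    print('hose',p,[(z,T.plane(p,z)[:2],S.proj(T.plane(p,z))) for z in(0,60,150,250)])
for p in [(273.4,225.9)]: print('beaker rim',T.plane(p,66),'foot',T.plane((275.8,229),1))
print('hotplate front',T.plane((330,150),100),T.plane((330,145),120))
m=mask(t,'white'); pts=np.argwhere(m[185:295,360:465])[:,::-1]+[360,185]
w=np.array([T.plane(p,24)[:2] for p in pts],np.float32)
r=cv2.minAreaRect(w); print('rect',r)
ex=np.array([(60,124),(384,62),(452,388),(125,450)])/4.33+[355-.38,180-.38]
c=np.array([T.plane(p,24)[:2] for p in ex]);print('corners',c,c.mean(0),np.linalg.norm(np.roll(c,-1,0)-c,axis=1))
for n,p in dict(stopper=(157,187),bottle=(319,156),beaker=(352,320),vial=(189,350)).items():
    print(n,T.plane(np.array(p)/4.33+[354.6,179.6],24)[:2])
s=cv2.imread('pics/side0.png')
print('side check proj',[S.proj((x,y,24)) for x,y in c])
```

```text
hose (163, 60) [(0, array([945.2, 185.5]), array([-77.8, 326. ])), (60, array([912.1, 164.3]), array([-62.2, 291.7])), (150, array([862.3, 132.6]), array([-36.8, 235.3])), (250, array([807. ,  97.3]), array([ -5.2, 163.9]))]
hose (182, 170) [(0, array([691.3, 139. ]), array([ 96.6, 364.7])), (60, array([673.6, 120.7]), array([108.1, 328. ])), (150, array([647. ,  93.1]), array([127. , 267.7])), (250, array([617.4,  62.6]), array([150.3, 191.7]))]
hose (160, 260) [(0, array([500.1, 184.2]), array([200.3, 450.6])), (60, array([494. , 163.1]), array([210.3, 406.5])), (150, array([484.8, 131.5]), array([226.5, 335. ])), (250, array([474.7,  96.3]), array([246.3, 246.4]))]
hose (150, 320) [(0, array([376.5, 204.4]), array([286.9, 512.4])), (60, array([378. , 182.1]), array([294.9, 462.5])), (150, array([380.1, 148.6]), array([307.7, 382.4])), (250, array([382.5, 111.4]), array([323.4, 284.2]))]
beaker rim [553.1 -61.7  66. ] foot [557.2 -59.4   1. ]
hotplate front [ 690.4 -176.   100. ] [ 693.5 -176.   120. ]
rect ((525.1055908203125, -339.17486572265625), (150.85446166992188, 150.37728881835938), 8.802986145019531)
corners [[ 590.  -251.3]
 [ 614.9 -405.4]
 [ 460.2 -427.5]
 [ 436.5 -274.8]] [ 525.4 -339.7] [156.1 156.3 154.5 155.3]
stopper [ 558.7 -295.3]
bottle [ 571. -372.]
beaker [ 493.3 -382.9]
vial [ 481.8 -306.5]
side check proj [array([302.6, 210.5]), array([327.8, 163.2]), array([409.6, 178. ]), array([392.6, 228. ])]
```

{"op": "jog_arm", "data": {"targets": [{"xyz":[0,0,0],"spin":1},{"xyz":[0,0,0],"spin":1},{"xyz":[0,0,0],"spin":1},{"xyz":[0,0,0],"spin":1},{"xyz":[0,0,0],"spin":1},{"xyz":[0,0,0],"spin":1},{"xyz":[0,0,0],"spin":1},{"xyz":[0,0,0],"spin":1},{"xyz":[0,0,0],"spin":1},{"xyz":[0,0,0],"spin":1}], "gripper": 70}}

```text
time: 1.35
tool_pos: [174.8, 494.8, 226.3]
tcp_rot: [-3.141, 0.001, 1.799]
contact_force: [0.6, 0.4, 1.4]
grip_width: 64.3
finger_force: 0.0
```

{"op": "jog_arm", "data": {"targets": [{"xyz":[0,0,0],"spin":1},{"xyz":[0,0,0],"spin":1},{"xyz":[0,0,0],"spin":0.28},{"xyz":[-0.6,0.38,0],"spin":0},{"xyz":[-0.6,0.38,0],"spin":0},{"xyz":[-0.6,0.38,0],"spin":0},{"xyz":[-0.6,0.38,0],"spin":0},{"xyz":[-0.6,0.38,0],"spin":0},{"xyz":[-0.6,0.38,0],"spin":0},{"xyz":[-0.6,0.38,0],"spin":0}]}}

```text
time: 2.6
tool_pos: [389.5, 158.0, 226.9]
tcp_rot: [3.141, -0.0, 1.575]
contact_force: [0.1, 0.1, 0.3]
grip_width: 64.5
finger_force: 0.0
```

{"op": "jog_arm", "data": {"targets": [{"xyz":[-0.38,0.24,0],"spin":0},{"xyz":[-0.38,0.24,0],"spin":0},{"xyz":[-0.38,0.24,0],"spin":0},{"xyz":[0,0,0.4],"spin":0},{"xyz":[0,0,0.4],"spin":0},{"xyz":[0,0,0.4],"spin":0},{"xyz":[0,0,0.4],"spin":0},{"xyz":[0,0,0.4],"spin":0},{"xyz":[0,0,0.4],"spin":0},{"xyz":[0,0,0],"spin":0}]}}

```text
time: 3.85
tool_pos: [445.0, 68.6, 33.1]
tcp_rot: [-3.137, -0.0, 1.575]
contact_force: [-0.3, 0.3, -0.2]
grip_width: 63.9
finger_force: 0.0
```

Run:
```python
from h import *
cv2.imwrite('pics/s1.png',bot.capture('side')[200:480,150:500].repeat(2,0).repeat(2,1)); print(bot.get_obs()['tool_pos'])
```

```text
[446.14757372  68.64837154  34.42368552]
```

View pics/s1.png

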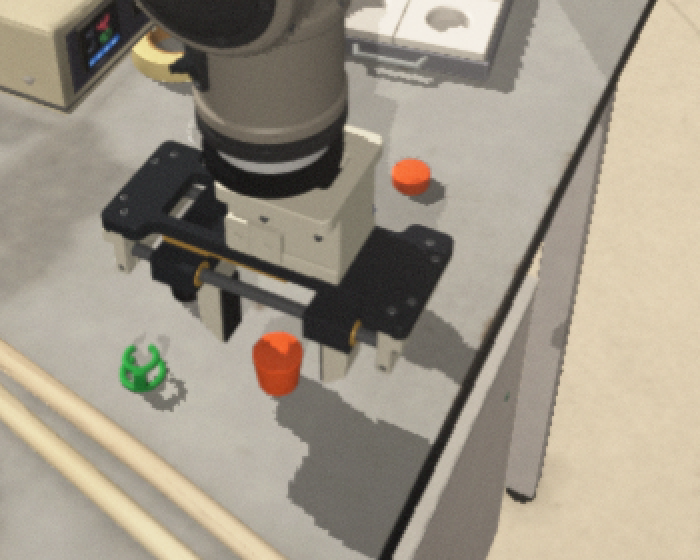

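{"op": "jog_arm", "data": {"targets": [{"xyz":[-0.02,0.02,0.11],"spin":0},{"xyz":[0,0,0.11],"spin":0},{"xyz":[0,0,0],"spin":0},{"xyz":[0,0,0],"spin":0},{"xyz":[0,0,0],"spin":0},{"xyz":[0,0,0],"spin":0},{"xyz":[0,0,0],"spin":0},{"xyz":[0,0,0],"spin":0},{"xyz":[0,0,0],"spin":0},{"xyz":[0,0,0],"spin":0}], "gripper": 70}}

```text
time: 5.15
tool_pos: [448.3, 67.1, 17.1]
tcp_rot: [3.142, -0.0, 1.574]
contact_force: [0.3, 0.1, 0.2]
grip_width: 64.5
finger_force: 0.0
```

{"op": "jog_arm", "data": {"targets": [{"xyz":[0,0,0],"spin":0},{"xyz":[0,0,0],"spin":0},{"xyz":[0,0,0],"spin":0},{"xyz":[0,0,0],"spin":0},{"xyz":[0,0,0],"spin":0},{"xyz":[0,0,0],"spin":0},{"xyz":[0,0,0],"spin":0},{"xyz":[0,0,0],"spin":0},{"xyz":[0,0,0],"spin":0},{"xyz":[0,0,0],"spin":0}], "gripper": 0}}

```text
time: 6.4
tool_pos: [448.3, 67.0, 17.1]
tcp_rot: [3.142, -0.0, 1.574]
contact_force: [-0.2, -0.6, 0.1]
grip_width: 30.7
finger_force: 30.0
```

{"op": "jog_arm", "data": {"targets": [{"xyz":[0,0,-0.25],"spin":0},{"xyz":[0,0,-0.45],"spin":0},{"xyz":[0,0,-0.45],"spin":0},{"xyz":[0,0,-0.45],"spin":0},{"xyz":[-0.45,0.14,0],"spin":0},{"xyz":[-0.6,0.18,0],"spin":0},{"xyz":[-0.6,0.18,0],"spin":0},{"xyz":[-0.6,0.18,0],"spin":0},{"xyz":[-0.6,0.18,0],"spin":0},{"xyz":[-0.6,0.18,0],"spin":0}]}}

```text
time: 7.65
tool_pos: [532.4, -210.3, 144.9]
tcp_rot: [-3.141, -0.0, 1.574]
contact_force: [0.3, 0.3, -0.7]
grip_width: 30.5
finger_force: 30.0
```

{"op": "jog_arm", "data": {"targets": [{"xyz":[-0.6,0.18,0],"spin":0},{"xyz":[-0.48,0.14,0],"spin":0},{"xyz":[0,0,0.25],"spin":0},{"xyz":[0,0,0.25],"spin":0},{"xyz":[0,0,0.25],"spin":0},{"xyz":[0,0,0.25],"spin":0},{"xyz":[0,0,0],"spin":0},{"xyz":[0,0,0],"spin":0},{"xyz":[0,0,0],"spin":0},{"xyz":[0,0,0],"spin":0}]}}

```text
time: 8.9
tool_pos: [558.5, -295.2, 65.9]
tcp_rot: [3.141, 0.001, 1.574]
contact_force: [-0.3, -0.3, -0.9]
grip_width: 30.7
finger_force: 30.0
```

{"op": "jog_arm", "data": {"targets": [{"xyz":[0,0,0.1],"spin":0},{"xyz":[0,0,0.1],"spin":0},{"xyz":[0,0,0.1],"spin":0},{"xyz":[0,0,0.1],"spin":0},{"xyz":[0,0,0.05],"spin":0},{"xyz":[0,0,0.02],"spin":0},{"xyz":[0,0,0],"spin":0},{"xyz":[0,0,0],"spin":0},{"xyz":[0,0,0],"spin":0},{"xyz":[0,0,0],"spin":0}]}}

```text
time: 10.15
tool_pos: [558.2, -295.1, 27.6]
tcp_rot: [3.141, 0.0, 1.574]
contact_force: [0.1, -0.8, -0.5]
grip_width: 30.9
finger_force: 30.0
```

{"op": "jog_arm", "data": {"targets": [{"xyz":[0,0,0],"spin":0},{"xyz":[0,0,0],"spin":0},{"xyz":[0,0,0],"spin":0},{"xyz":[0,0,0],"spin":0},{"xyz":[0,0,0],"spin":0},{"xyz":[0,0,0],"spin":0},{"xyz":[0,0,-0.1],"spin":0},{"xyz":[0,0,-0.3],"spin":0},{"xyz":[0,0,-0.4],"spin":0},{"xyz":[0,0,-0.4],"spin":0}], "gripper": 52}}

```text
time: 11.4
tool_pos: [558.1, -295.0, 125.0]
tcp_rot: [3.141, 0.0, 1.574]
contact_force: [0.0, 0.8, 0.6]
grip_width: 47.7
finger_force: 0.0
```

{"op": "jog_arm", "data": {"targets": [{"xyz":[0.44,0,0],"spin":0},{"xyz":[0.5,-0.06,0],"spin":0},{"xyz":[0.5,-0.06,0],"spin":0},{"xyz":[0.4,-0.05,0],"spin":0},{"xyz":[0,0,0.3],"spin":0},{"xyz":[0,0,0.2],"spin":0},{"xyz":[0,0,0],"spin":0},{"xyz":[0,0,0],"spin":0},{"xyz":[0,0,0],"spin":0},{"xyz":[0,0,0],"spin":0}]}}

```text
time: 12.65
tool_pos: [544.3, -148.2, 84.0]
tcp_rot: [3.141, 0.0, 1.573]
contact_force: [-0.4, 0.0, 0.2]
grip_width: 47.4
finger_force: 0.0
```

Run:
```python
from h import *
s=bot.capture('side'); t=bot.capture('top'); S=Cam('side')
print(bot.get_obs()['tool_pos'],S.proj(bot.get_obs()['tool_pos']))
cv2.imwrite('pics/s2.png',np.hstack([cv2.resize(s[130:330,210:430],None,fx=1.8,fy=1.8),cv2.resize(t[180:300,340:472],None,fx=3,fy=3)]) )
```

```text
[ 544.21931375 -148.01589803   83.79095373] [298.32333144 223.64745528]
```

View pics/s2.png

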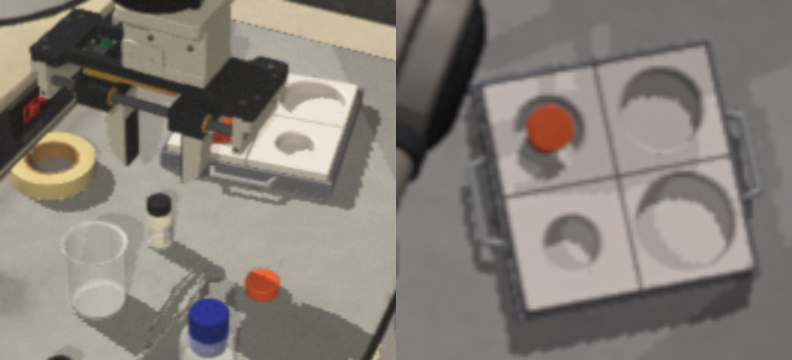

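The picture shows the orange stopper standing in its pocket (crop 550,127), and the vial (crop 159,203) centred below the fingers.

{"op": "jog_arm", "data": {"targets": [{"xyz":[0,0,0.2],"spin":0},{"xyz":[0,0,0.2],"spin":0},{"xyz":[0,0,0.2],"spin":0},{"xyz":[0,0,0.12],"spin":0},{"xyz":[0,0,0.1],"spin":0},{"xyz":[0,0,0],"spin":0},{"xyz":[0,0,0],"spin":0},{"xyz":[0,0,0],"spin":0},{"xyz":[0,0,0],"spin":0},{"xyz":[0,0,0],"spin":0}]}}

```text
time: 14.0
tool_pos: [544.2, -147.9, 18.1]
tcp_rot: [3.141, 0.0, 1.574]
contact_force: [0.1, -0.3, -0.1]
grip_width: 47.5
finger_force: 0.0
```

{"op": "jog_arm", "data": {"targets": [{"xyz":[0,0,0],"spin":0},{"xyz":[0,0,0],"spin":0},{"xyz":[0,0,0],"spin":0},{"xyz":[0,0,0],"spin":0},{"xyz":[0,0,0],"spin":0},{"xyz":[0,0,0],"spin":0},{"xyz":[0,0,0],"spin":0},{"xyz":[0,0,0],"spin":0},{"xyz":[0,0,0],"spin":0},{"xyz":[0,0,0],"spin":0}], "gripper": 0}}

```text
time: 15.25
tool_pos: [544.1, -147.9, 17.9]
tcp_rot: [3.142, -0.0, 1.574]
contact_force: [-1.1, 0.5, -0.9]
grip_width: 21.6
finger_force: 30.0
```

{"op": "jog_arm", "data": {"targets": [{"xyz":[0,0,-0.2],"spin":0},{"xyz":[0,0,-0.4],"spin":0},{"xyz":[0,0,-0.4],"spin":0},{"xyz":[-0.3,-0.12,0],"spin":0},{"xyz":[-0.45,-0.18,0],"spin":0},{"xyz":[-0.45,-0.18,0],"spin":0},{"xyz":[-0.45,-0.18,0],"spin":0},{"xyz":[-0.34,-0.14,0],"spin":0},{"xyz":[0,0,0.2],"spin":0},{"xyz":[0,0,0.2],"spin":0}]}}

```text
time: 16.5
tool_pos: [480.6, -306.6, 65.3]
tcp_rot: [3.141, -0.0, 1.574]
contact_force: [-0.4, 0.3, -0.2]
grip_width: 21.5
finger_force: 30.0
```

{"op": "jog_arm", "data": {"targets": [{"xyz":[0,0,0],"spin":0},{"xyz":[0,0,0.1],"spin":0},{"xyz":[0,0,0.1],"spin":0},{"xyz":[0,0,0.1],"spin":0},{"xyz":[0,0,0.1],"spin":0},{"xyz":[0,0,0],"spin":0},{"xyz":[0,0,0],"spin":0},{"xyz":[0,0,0],"spin":0},{"xyz":[0,0,0],"spin":0},{"xyz":[0,0,0],"spin":0}]}}

```text
time: 17.75
tool_pos: [480.6, -307.3, 34.1]
tcp_rot: [3.141, 0.0, 1.574]
contact_force: [0.1, 0.4, 0.4]
grip_width: 21.7
finger_force: 30.0
```

Target z 28.

{"op": "jog_arm", "data": {"targets": [{"xyz":[0,0,0.04],"spin":0},{"xyz":[0,0,0.03],"spin":0},{"xyz":[0,0,0],"spin":0},{"xyz":[0,0,0],"spin":0},{"xyz":[0,0,0],"spin":0},{"xyz":[0,0,0],"spin":0},{"xyz":[0,0,0],"spin":0},{"xyz":[0,0,0],"spin":0},{"xyz":[0,0,0],"spin":0},{"xyz":[0,0,0],"spin":0}]}}

```text
time: 19.0
tool_pos: [480.6, -307.3, 28.3]
tcp_rot: [3.142, -0.0, 1.574]
contact_force: [0.2, 0.5, -0.2]
grip_width: 21.9
finger_force: 30.0
```

{"op": "jog_arm", "data": {"targets": [{"xyz":[0,0,0],"spin":0},{"xyz":[0,0,0],"spin":0},{"xyz":[0,0,0],"spin":0},{"xyz":[0,0,0],"spin":0},{"xyz":[0,0,0],"spin":0},{"xyz":[0,0,0],"spin":0},{"xyz":[0,0,0],"spin":0},{"xyz":[0,0,-0.1],"spin":0},{"xyz":[0,0,-0.3],"spin":0},{"xyz":[0,0,-0.4],"spin":0}], "gripper": 40}}

```text
time: 20.25
tool_pos: [480.2, -307.0, 92.9]
tcp_rot: [-3.141, -0.001, 1.574]
contact_force: [1.0, -0.7, 0.6]
grip_width: 36.8
finger_force: 0.0
```

{"op": "jog_arm", "data": {"targets": [{"xyz":[0,0,-0.5],"spin":0},{"xyz":[0.45,0.13,0],"spin":0},{"xyz":[0.55,0.17,0],"spin":0},{"xyz":[0.55,0.17,0],"spin":0},{"xyz":[0.55,0.17,0],"spin":0},{"xyz":[0.55,0.17,0],"spin":0},{"xyz":[0.43,0.12,0],"spin":0},{"xyz":[0,0,0.4],"spin":0},{"xyz":[0,0,0],"spin":0},{"xyz":[0,0,0],"spin":0}], "gripper": 85}}

```text
time: 21.5
tool_pos: [554.6, -61.1, 101.3]
tcp_rot: [3.141, 0.0, 1.573]
contact_force: [-0.2, -1.2, -0.4]
grip_width: 78.0
finger_force: 0.0
```

Run:
```python
from h import *
s=bot.capture('side'); t=bot.capture('top'); S=Cam('side')
p=bot.get_obs()['tool_pos'];print(p,S.proj(p),S.proj((554,-61,66)),S.proj((554,-61,2)))
cv2.imwrite('pics/s3.png',np.hstack([cv2.resize(s[130:330,210:430],None,fx=1.8,fy=1.8),cv2.resize(t[180:300,340:472],None,fx=3,fy=3)]) )
```

```text
[554.88030357 -61.35554195 101.59609941] [262.32253604 246.01238942] [263.89910234 265.68536167] [265.80305565 298.09614417]
```

View pics/s3.png

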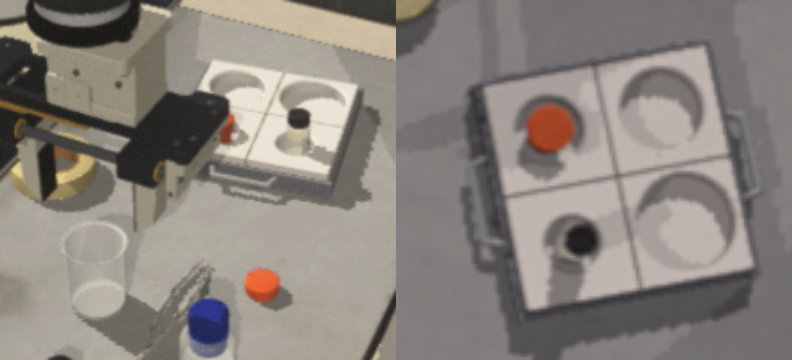

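Vial stands in its pocket (crop 580,240); beaker rim (95,243) matches the prediction. Descend.

{"op": "jog_arm", "data": {"targets": [{"xyz":[0,0,0.25],"spin":0},{"xyz":[0,0,0.25],"spin":0},{"xyz":[0,0,0.25],"spin":0},{"xyz":[0,0,0.1],"spin":0},{"xyz":[0,0,0.1],"spin":0},{"xyz":[0,0,0],"spin":0},{"xyz":[0,0,0],"spin":0},{"xyz":[0,0,0],"spin":0},{"xyz":[0,0,0],"spin":0},{"xyz":[0,0,0],"spin":0}]}}

```text
time: 22.85
tool_pos: [554.3, -60.6, 24.5]
tcp_rot: [3.141, -0.0, 1.574]
contact_force: [0.5, 0.2, -0.0]
grip_width: 78.0
finger_force: 0.0
```

{"op": "jog_arm", "data": {"targets": [{"xyz":[0,0,0],"spin":0},{"xyz":[0,0,0],"spin":0},{"xyz":[0,0,0],"spin":0},{"xyz":[0,0,0],"spin":0},{"xyz":[0,0,0],"spin":0},{"xyz":[0,0,0],"spin":0},{"xyz":[0,0,0],"spin":0},{"xyz":[0,0,0],"spin":0},{"xyz":[0,0,0],"spin":0},{"xyz":[0,0,0],"spin":0}], "gripper": 0}}

```text
time: 24.1
tool_pos: [554.2, -60.6, 24.3]
tcp_rot: [-3.142, -0.0, 1.574]
contact_force: [-0.1, -0.6, -0.8]
grip_width: 50.8
finger_force: 30.0
```

{"op": "jog_arm", "data": {"targets": [{"xyz":[0,0,-0.2],"spin":0},{"xyz":[0,0,-0.4],"spin":0},{"xyz":[0,0,-0.4],"spin":0},{"xyz":[0,0,-0.4],"spin":0},{"xyz":[-0.3,-0.06,0],"spin":0},{"xyz":[-0.5,-0.1,0],"spin":0},{"xyz":[-0.5,-0.1,0],"spin":0},{"xyz":[-0.5,-0.1,0],"spin":0},{"xyz":[-0.5,-0.1,0],"spin":0},{"xyz":[-0.5,-0.1,0],"spin":0}]}}

```text
time: 25.35
tool_pos: [509.9, -286.1, 137.6]
tcp_rot: [3.141, 0.001, 1.574]
contact_force: [0.6, 0.5, -0.9]
grip_width: 50.8
finger_force: 30.0
```

{"op": "jog_arm", "data": {"targets": [{"xyz":[-0.5,-0.1,0],"spin":0},{"xyz":[-0.44,-0.07,0],"spin":0},{"xyz":[-0.3,-0.05,0],"spin":0},{"xyz":[0,0,0],"spin":0},{"xyz":[0,0,0.3],"spin":0},{"xyz":[0,0,0.3],"spin":0},{"xyz":[0,0,0.3],"spin":0},{"xyz":[0,0,0.1],"spin":0},{"xyz":[0,0,0],"spin":0},{"xyz":[0,0,0],"spin":0}]}}

```text
time: 26.6
tool_pos: [493.5, -384.2, 57.5]
tcp_rot: [3.14, 0.001, 1.574]
contact_force: [0.8, 0.8, -0.7]
grip_width: 50.5
finger_force: 30.0
```

{"op": "jog_arm", "data": {"targets": [{"xyz":[0,0,0.1],"spin":0},{"xyz":[0,0,0.1],"spin":0},{"xyz":[0,0,0.05],"spin":0},{"xyz":[0,0,0.025],"spin":0},{"xyz":[0,0,0],"spin":0},{"xyz":[0,0,0],"spin":0},{"xyz":[0,0,0],"spin":0},{"xyz":[0,0,0],"spin":0},{"xyz":[0,0,0],"spin":0},{"xyz":[0,0,0],"spin":0}]}}

```text
time: 27.85
tool_pos: [492.8, -384.1, 34.3]
tcp_rot: [3.141, 0.0, 1.574]
contact_force: [-0.0, -0.5, -0.3]
grip_width: 50.6
finger_force: 30.0
```

{"op": "jog_arm", "data": {"targets": [{"xyz":[0,0,0],"spin":0},{"xyz":[0,0,0],"spin":0},{"xyz":[0,0,0],"spin":0},{"xyz":[0,0,0],"spin":0},{"xyz":[0,0,0],"spin":0},{"xyz":[0,0,0],"spin":0},{"xyz":[0,0,0],"spin":0},{"xyz":[0,0,-0.1],"spin":0},{"xyz":[0,0,-0.3],"spin":0},{"xyz":[0,0,-0.4],"spin":0}], "gripper": 72}}

```text
time: 29.1
tool_pos: [492.5, -383.8, 98.8]
tcp_rot: [-3.141, -0.001, 1.574]
contact_force: [0.3, -0.0, 1.0]
grip_width: 66.2
finger_force: 0.0
```

{"op": "jog_arm", "data": {"targets": [{"xyz":[0,0,-0.3],"spin":0},{"xyz":[0,0,-0.3],"spin":0},{"xyz":[0.35,-0.05,0],"spin":0},{"xyz":[0.6,-0.09,0],"spin":0},{"xyz":[0.6,-0.09,0],"spin":0},{"xyz":[0.6,-0.09,0],"spin":0},{"xyz":[0.6,-0.09,0],"spin":0},{"xyz":[0.6,-0.09,0],"spin":0},{"xyz":[0.6,-0.09,0],"spin":0},{"xyz":[0.6,-0.08,0],"spin":0}]}}

```text
time: 30.35
tool_pos: [437.9, -18.8, 147.1]
tcp_rot: [3.14, 0.0, 1.573]
contact_force: [1.0, -0.1, 0.7]
grip_width: 66.2
finger_force: 0.0
```

Run:
```python
from h import *
s=bot.capture('side'); t=bot.capture('top'); S=Cam('side')
p=bot.get_obs()['tool_pos'];print(p,S.proj(p),S.proj((437.5,-19.5,80)))
cv2.imwrite('pics/s4.png',np.hstack([cv2.resize(s[160:380,230:430],None,fx=1.8,fy=1.8),cv2.resize(t[180:312,340:472],None,fx=3,fy=3)]) )
```

```text
[437.02377216 -16.70565975 146.95222376] [326.78429242 266.50516305] [326.36128458 303.9096111 ]
```

View pics/s4.png

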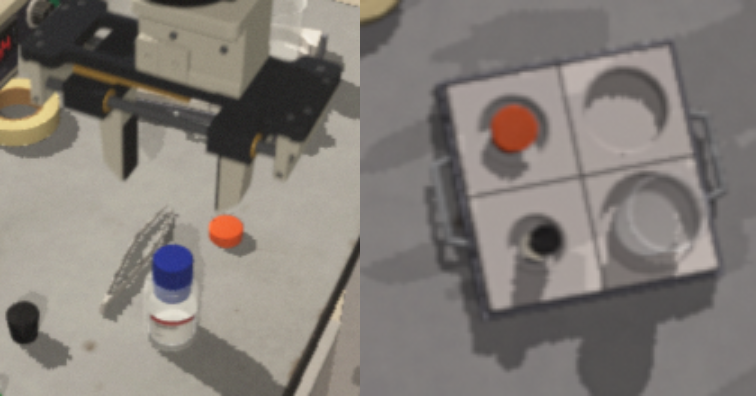

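Beaker seated in the largest pocket (crop 650,218); bottle cap (173,255) matches. Descend on the bottle.

{"op": "jog_arm", "data": {"targets": [{"xyz":[-0.03,0,0],"spin":0},{"xyz":[0,0,0.25],"spin":0},{"xyz":[0,0,0.25],"spin":0},{"xyz":[0,0,0.25],"spin":0},{"xyz":[0,0,0.25],"spin":0},{"xyz":[0,0,0.25],"spin":0},{"xyz":[0,0,0.25],"spin":0},{"xyz":[0,0,0],"spin":0},{"xyz":[0,0,0],"spin":0},{"xyz":[0,0,0],"spin":0}]}}

```text
time: 31.7
tool_pos: [438.8, -23.1, 27.1]
tcp_rot: [3.14, 0.0, 1.573]
contact_force: [-0.3, -0.1, 0.6]
grip_width: 66.1
finger_force: 0.0
```

{"op": "jog_arm", "data": {"targets": [{"xyz":[0,0,0],"spin":0},{"xyz":[0,0,0],"spin":0},{"xyz":[0,0,0],"spin":0},{"xyz":[0,0,0],"spin":0},{"xyz":[0,0,0],"spin":0},{"xyz":[0,0,0],"spin":0},{"xyz":[0,0,0],"spin":0},{"xyz":[0,0,0],"spin":0},{"xyz":[0,0,0],"spin":0},{"xyz":[0,0,0],"spin":0}], "gripper": 0}}

```text
time: 32.95
tool_pos: [438.1, -22.6, 26.4]
tcp_rot: [3.142, -0.0, 1.574]
contact_force: [-1.6, 1.0, 4.7]
grip_width: 40.7
finger_force: 30.0
```

{"op": "jog_arm", "data": {"targets": [{"xyz":[0,0,-0.2],"spin":0},{"xyz":[0,0,-0.35],"spin":0},{"xyz":[0,0,-0.4],"spin":0},{"xyz":[0,0,-0.4],"spin":0},{"xyz":[-0.3,0.1,0],"spin":0},{"xyz":[-0.5,0.19,0],"spin":0},{"xyz":[-0.5,0.19,0],"spin":0},{"xyz":[-0.5,0.19,0],"spin":0},{"xyz":[-0.5,0.19,0],"spin":0},{"xyz":[-0.5,0.19,0],"spin":0}]}}

```text
time: 34.2
tool_pos: [522.9, -247.5, 133.5]
tcp_rot: [-3.141, -0.001, 1.574]
contact_force: [-0.8, 0.8, -1.1]
grip_width: 40.8
finger_force: 30.0
```

{"op": "jog_arm", "data": {"targets": [{"xyz":[-0.5,0.19,0],"spin":0},{"xyz":[-0.5,0.19,0],"spin":0},{"xyz":[-0.35,0.12,0],"spin":0},{"xyz":[-0.24,0.07,0],"spin":0},{"xyz":[0,0,0],"spin":1},{"xyz":[0,0,0],"spin":1},{"xyz":[0,0,0],"spin":1},{"xyz":[0,0,0],"spin":1},{"xyz":[0,0,0],"spin":1},{"xyz":[0,0,0],"spin":1}]}}

```text
time: 35.45
tool_pos: [568.4, -373.2, 133.0]
tcp_rot: [-3.14, -0.0, 0.97]
contact_force: [0.5, 0.7, -1.1]
grip_width: 40.5
finger_force: 30.0
```

{"op": "jog_arm", "data": {"targets": [{"xyz":[0,0,0],"spin":0.4},{"xyz":[0,0,0],"spin":0},{"xyz":[0,0,0.3],"spin":0},{"xyz":[0,0,0.3],"spin":0},{"xyz":[0,0,0.3],"spin":0},{"xyz":[0,0,0],"spin":0},{"xyz":[0,0,0],"spin":0},{"xyz":[0,0,0],"spin":0},{"xyz":[0,0,0],"spin":0},{"xyz":[0,0,0],"spin":0}]}}

```text
time: 36.7
tool_pos: [568.9, -373.5, 62.8]
tcp_rot: [3.141, -0.0, 0.934]
contact_force: [-0.7, -0.3, -0.8]
grip_width: 40.5
finger_force: 30.0
```

{"op": "jog_arm", "data": {"targets": [{"xyz":[0,0,0.1],"spin":0},{"xyz":[0,0,0.1],"spin":0},{"xyz":[0,0,0.08],"spin":0},{"xyz":[0,0,0.04],"spin":0},{"xyz":[0,0,0],"spin":0},{"xyz":[0,0,0],"spin":0},{"xyz":[0,0,0],"spin":0},{"xyz":[0,0,0],"spin":0},{"xyz":[0,0,0],"spin":0},{"xyz":[0,0,0],"spin":0}]}}

```text
time: 37.95
tool_pos: [568.8, -373.4, 36.7]
tcp_rot: [3.142, -0.0, 0.934]
contact_force: [0.3, 0.8, -2.2]
grip_width: 40.4
finger_force: 30.0
```

{"op": "jog_arm", "data": {"targets": [{"xyz":[0,0,0],"spin":0},{"xyz":[0,0,0],"spin":0},{"xyz":[0,0,0],"spin":0},{"xyz":[0,0,0],"spin":0},{"xyz":[0,0,0],"spin":0},{"xyz":[0,0,0],"spin":0},{"xyz":[0,0,0],"spin":0},{"xyz":[0,0,-0.1],"spin":0},{"xyz":[0,0,-0.3],"spin":0},{"xyz":[0,0,-0.4],"spin":0}], "gripper": 58}}

```text
time: 39.2
tool_pos: [568.5, -373.2, 101.1]
tcp_rot: [-3.14, -0.0, 0.934]
contact_force: [-0.2, 0.2, -0.3]
grip_width: 53.1
finger_force: 0.0
```

{"op": "jog_arm", "data": {"targets": [{"xyz":[0,0,-0.4],"spin":0},{"xyz":[0,0,-0.4],"spin":0},{"xyz":[0.5,0,0],"spin":0},{"xyz":[0.5,-0.3,0],"spin":0},{"xyz":[0.5,-0.5,0],"spin":0},{"xyz":[0.5,-0.5,0],"spin":0},{"xyz":[0.5,-0.5,0],"spin":0},{"xyz":[0,0,0],"spin":0},{"xyz":[0,0,0],"spin":0},{"xyz":[0,0,0],"spin":0}]}}

```text
time: 40.45
tool_pos: [572.2, -128.4, 164.9]
tcp_rot: [3.141, -0.0, 0.932]
contact_force: [0.1, 0.5, 0.2]
grip_width: 53.4
finger_force: 0.0
```

Run:
```python
from h import *
np.set_printoptions(precision=1,suppress=True)
s=bot.capture('side'); t=bot.capture('top'); T=Cam('top')
for k,z in(('orange',(38,12)),('black',(58,24)),('blue',(90,90))):
    print(k,[(c,[T.plane(c,q)[:2] for q in z]) for c,_ in blobs(t,k,(190,190,470,300))if c[0]<500])
cv2.imwrite('pics/s5.png',np.hstack([cv2.resize(s[130:330,210:430],None,fx=1.8,fy=1.8),cv2.resize(t[180:300,340:472],None,fx=3,fy=3)]) )
```

```text
orange [(array([390.8, 222.6]), [array([ 556.8, -293.2]), array([ 561.1, -296.8])]), (array([312.5, 284. ]), [array([ 439.5, -133.6]), array([ 440.6, -132.9])])]
black [(array([324.6, 194.9]), [array([ 612.9, -163. ]), array([ 620.7, -163.1])]), (array([216.9, 203.5]), [array([603. ,  50.7]), array([610.5,  58.5])]), (array([293.1, 203.4]), [array([ 598. , -100.4]), array([605.3, -98.2])]), (array([274.6, 228.3]), [array([549.6, -63. ]), array([555.1, -59.4])]), (array([314.8, 234.4]), [array([ 534.9, -141.5]), array([ 539.8, -140.7])]), (array([401.4, 259.5]), [array([ 480.5, -307.6]), array([ 483.4, -312.9])])]
blue [(array([433.3, 210.6]), [array([ 568.6, -367.8]), array([ 568.6, -367.8])])]
```

View pics/s5.png

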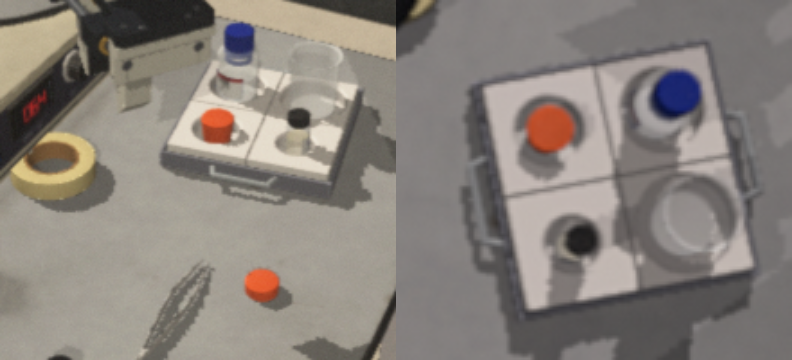

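All four stand upright in their own pockets, each within about 4 mm of centre. The cap is at its starting pixel, and the black stopper shows in the side view where it was before.

```bash
python3 -c "
from plant import bot
print(bot.close_job())"
```

```text
the job is handed in; nothing more can be done
None
```

I packed the vial, orange stopper, bottle and beaker upright in their own pockets and handed the job in at about 40 s. In the last pictures the cap and the black stopper were unmoved; the hand-in call gave no verdict.

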